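Set up and start the drum sander

ROBOT

A 6-joint arm with a two-finger parallel gripper is mounted at the origin on the work surface. World frame = base frame: x ahead of the robot, y to its left, z up, the work surface at z = 0. Lengths are in mm, angles in rad, forces in N, time in s.
With the tool pointing down it reaches from about 275 to 1000 mm from the base axis. Payload 8.4 kg.
Tool frame: the origin (TCP) lies midway between the tips of the shut fingers; the grasp point (between the pads) lies 19 mm behind it; z points along the fingers, y is the line along which they close (so a half turn about z gives the same grasp; the last joint's range is limited). The gripper opens to 85 mm and grips with 20 to 120 N. Pads are 22 mm wide; open, the fingers measure 114 mm over their backs; the gripper's body (76 mm by 85 mm) begins 54 mm behind the grasp point. The pads swing forward as they close: fully open they stand 13 mm farther back than shut.
Start: joints at [-1.14, 0.353, 1.633, -0, 1.155, -0.002], TCP at [262.133, -567.375, 231.281] pointing down, gripper open.
Joint ranges: [-2.63, 2.63], [-0.92, 2.1], [0.06, 2.66], [-1.3, 4.44], [0, 2.69], [-3.02, 3.02]. Speed limits (rad/s): [2.22, 2.22, 2.79, 3.14, 3.14, 3.14].

INTERFACE

Orientations are given as [roll, pitch, yaw] about the fixed x, y, z axes, in that order (R = Rz(yaw) Ry(pitch) Rx(roll)).
In Python, from rig import monitor, imaging, r gives the robot as it stands.
- The arm moves only by the tool drive_tool, never from a script. Its argument "plan" is a list of rows, each an object of numbers: "x", "y", "z": the shift along the tool's x, y, z in units of 50 mm (1.0 is 50 mm); "ax", "ay", "az": the turn, a rotation vector about the tool's x, y, z in units of 6 degrees (1.0 is 6 degrees); "hand": the finger opening in mm, from 0 to 85.4. In form: [{"x": .., "y": .., "z": .., "ax": .., "ay": .., "az": .., "hand": ..}, ...]. A call has 1 to 8 rows; each row is the pose to reach, as a shift and turn from the pose commanded when the call began, along the tool's axes at that moment; what a row does not reach only later rows make up. A row lasts 1/10 s, in which the tool goes at most 50 mm and 8.59 degrees, less where a joint would pass 70% of its speed; a pose out of reach is approached as far as the arm can. A call with a gripper value outside its range is refused whole. The fingers move at their own pace and stop on an object; "grip_force" is the grip in N (left out, the last holds). Time passes only in rows, so rows that repeat a pose let the fingers close. It gives the time, the measured TCP pose, the force, the opening and the grip force at its end, in the units of the state.
- monitor.sense(): the state, without advancing time (a new reading comes with each control period).
- imaging.grab_frame(name): name is "scene" or "side" or "wrist"; returns the picture (384x512x3 uint8, red, green, blue); there is no depth.
- imaging.camera_info(name): a dict with "mtx" (3x3 intrinsics, pixels), "R" (3x3) and "t" (3): a world point X has camera coordinates R X + t. Camera axes: x right, y down, z forward; pixel columns grow to the right and rows downward; lengths in mm; the calibration is good to about 2 mm. A picture is of the moment at which its call begins: read the wrist's pose just before it. camera_info takes no time and is no camera call; for the wrist camera it gives the pose at the moment of the call.
- r.sign_off(): hands the job in; it is judged then, once.
The state is a dict: "clock": time; "qpos": joint angles; "qvel": joint speeds; "joint_efforts": joint torques, N m; "eef_pos": TCP position; "tcp_rot": TCP orientation; "contact_force": force on the tool from outside, world axes, zero at the start; "wrist_torque": the same for the moment, N m; "opening": opening from 0.0 (shut) to 1.0 (fully open); "grasp_force": force on a finger pad.
Only numpy, scipy, OpenCV 4.12 (cv2) and the standard library are available. Lean on these libraries where they do the work, as an engineer would, in place of code of your own. Each camera call takes 0.05 s, during which the arm holds its last target. There are 200 camera calls.

TASK

Get the drum sander going on fast feed, only pushing and pressing with the fingers: grip and lift nothing. Push the board along the bed until its end meets the black feed roller under the housing, then slide the yellow feed lever from rest past its first detent (slow, one dot) all the way to its second stop (fast, two dots), and only then press the green start button fully in and let it go. Leave the red stop button and the loose things round about as they are.

Things in the scene. Friction and masses are not known exactly. Their poses are not given: they have to be found in the camera images.
- sander: green bench drum sander, fixed. Origin on the bench surface, under the bed's centre line; +y is the feed direction (towards and under the housing), z up, +x to the right when looking along the feed. All x, y, z below are in this frame, mm. Steel bed 250 wide, surface at z = 70, from y = -190 to 300
- bed_mid (a point): point on the bed surface at x = 0, y = -67. Two aluminium guide rails 15 high run along the bed, inner faces at x = -53.5 and +53.5, from y = -185 to +50
- panel_mid (a point): middle of the 3 mm aluminium control panel on the housing's top, which carries the lever and both buttons; panel surface at z = 193. The housing spans x -140 to 140, y 60 to 240, z up to 190, with a mouth 50 high under it for the board
- roller_face (a point): point on the front of the black rubber infeed roller that stops the board, where the middle of the board's end should arrive: x = 0, y = 90 (30 inside the mouth), 15 above the bed
- board_center (a point): centre of the loose light-wood board, 100 (x) x 140 (y, along the feed) x 30 mm thick, about 0.25 kg, on the bed between the rails, its axes within 2 degrees of the sander's. It slides with 1 to 4 N. With its end on the roller its centre is at y = +20; at the start it is 50 to 95 mm short of that
- feed_lever (a joint): travel of the yellow lever along the sander's +x, m: 0 rest (bar mark), 0.040 first detent (slow, one dot), 0.080 hard second stop (fast, two dots). The detents pull it into the nearest of these and hold it there; passing the humps at 0.020 and 0.060 takes about 9 N
- lever_grip (a point): centre of the yellow lever paddle, 14 thick along its travel (x) x 34 wide (y) x 36 mm high; underside 18 and top 54 mm above the panel, on a thin steel stem. Moves with the lever, along y = 105: x = -75 at rest, -35 at slow, +5 at fast
- start_button_top (a point): centre of the top of the green start button, 30 mm across, pressed straight down; in the sander's frame at x = -60, y = +190 mm
- start_button (a joint): travel of the start button, m: 0 out, 0.006 fully in (about 5 N); it springs back when let go
- stop_button_top (a point): centre of the top of the red stop button, 30 mm across, in the sander's frame at x = +20, y = +190 mm; not to be pressed
- stop_button (a joint): travel of the red stop button, m: 0 out, 0.006 fully in
- tin: closed blue-banded tin, 48 mm across, 50 mm high, standing on the sander's housing beside the control panel; bystander, origin at its underside
- offcut: medium-brown wooden offcut 70 x 50 x 30 mm lying on the bed behind the housing; bystander, origin at its underside
- glue: glue bottle 56 mm across, 150 mm high, standing on the bench beyond the infeed bed; bystander, origin at its underside
- cork_block: cork sanding block 110 x 65 x 40 mm on the bench just before the infeed end of the bed; bystander, origin at its underside
- baluster: turned wooden baluster, 60 mm across, 170 mm high, standing on the bench to the left; bystander, origin at its underside
- mug: blue mug 80 mm across, 90 mm high, standing on the bench to the left; bystander, origin at its underside
- screwdriver: screwdriver lying on the bench to the right; bystander, origin at its underside
- board: the same board; origin at the centre of its underside
Mind the look-alikes: they are no part of the job. Leave any blue or pink look-alike of the board alone.

How it is judged:
By the outcome, as a careful person would: the job done as asked, in the order asked, and still so for the second after the job is handed in, with the robot touching nothing.
It also fails if it takes over 51 s, if anything falls off the work surface, if the arm or the gripper's body presses on something with over 40 N, if the wrist force passes 120 N, or if a joint passes its speed limit or range.

## Working session

There is one attempt and no reset: what is moved stays moved. The work goes in short steps, Python scripts to look and compute and a tool call to move; the robot and the scene stay as the last step left them, time stands still between calls to the robot, and variables do not carry over. Pictures are saved under pics/ and viewed, at most 10 in all, crops included, and the job is handed in when it is done.

Besides the shell and the picture viewer there is one more tool, called as a command line: name --argument value ..., lists and objects as JSON in quotes. drive_tool: Moves the arm, as the interface text tells. Its arguments: {"type":"object","properties":{"plan":{"type":"array","items":{"type":"object","properties":{"x":{"type":"number"},"y":{"type":"number"},"z":{"type":"number"},"ax":{"type":"number"},"ay":{"type":"number"},"az":{"type":"number"},"hand":{"type":"number"}}}},"grip_force":{"type":"number"}},"required":["plan"]}

```bash
mkdir -p pics
python3 - <<'E'
from rig import monitor, imaging, r
import cv2,numpy as np
s=monitor.sense();print({k:np.round(v,3).tolist() for k,v in s.items()})
a=[]
for n in("scene","side"):
    f=imaging.grab_frame(n);cv2.imwrite(f"pics/{n}0.png",f[:,:,::-1])
    c=imaging.camera_info(n);print(n,{k:np.round(v,3).tolist() for k,v in c.items()});a.append(f)
E
```

```text
{'clock': 0.0, 'qpos': [-1.14, 0.354, 1.634, -0.0, 1.155, -0.002], 'qvel': [-0.001, -0.0, -0.0, 0.003, -0.001, -0.001], 'joint_efforts': [0.001, -60.524, -34.207, 0.0, 0.009, -0.0], 'eef_pos': [261.948, -566.938, 230.565], 'tcp_rot': [-3.14, 0.0, 0.433], 'contact_force': [-0.053, 0.633, 0.119], 'wrist_torque': [-0.023, 0.015, -0.01], 'grasp_force': 0.0, 'opening': 1.001}
scene {'mtx': [[448.263, 0.0, 255.885], [0.0, 448.263, 190.831], [0.0, 0.0, 1.0]], 'R': [[0.794, 0.607, -0.004], [0.51, -0.67, -0.539], [-0.33, 0.426, -0.842]], 't': [-445.263, -178.599, 1677.065]}
side {'mtx': [[402.95, 0.0, 259.627], [0.0, 402.95, 192.334], [0.0, 0.0, 1.0]], 'R': [[-0.769, -0.639, -0.007], [-0.328, 0.403, -0.854], [0.549, -0.654, -0.52]], 't': [417.817, 326.86, 1018.411]}
```

View pics/scene0.png

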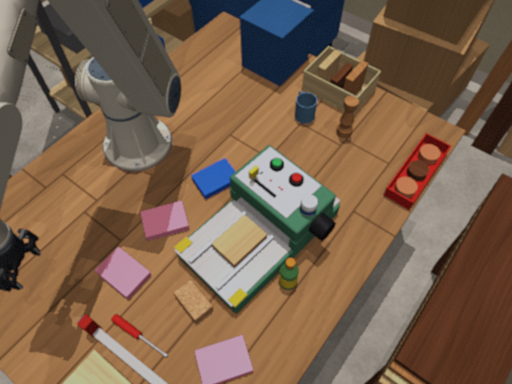

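View pics/side0.png

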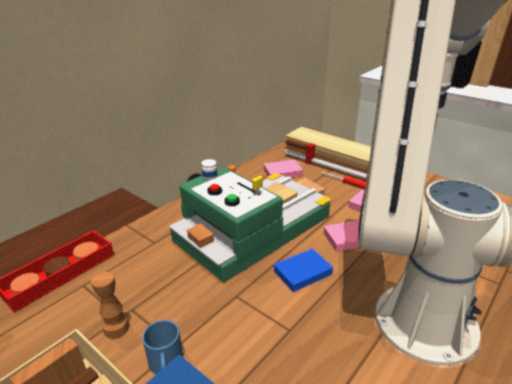

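The scene shows the sander with the board at (240,239), lever near (255,173), green button (277,164) and red (297,179). Board look-alikes are the pink slabs at (165,219), (123,271) and (223,360), the blue slab at (214,178), the cork at (193,300) and the cut-off stack at (95,368). I choose (240,239), which is light wood between the rails, and check it in a crop.

```bash
cat > h.py <<'E'
import cv2,numpy as np
from rig import monitor, imaging, r
def ray(n,p,c=None):
    c=c or imaging.camera_info(n);R=np.array(c["R"]);t=np.array(c["t"])
    d=R.T@np.linalg.solve(np.array(c["mtx"]),[p[0],p[1],1.]);return -R.T@t,d/np.linalg.norm(d)
def plane(n,p,z,c=None):
    o,d=ray(n,p,c);return o+d*(z-o[2])/d[2]
def tri(*rs):
    A=sum(np.eye(3)-np.outer(d,d) for o,d in rs);b=sum((np.eye(3)-np.outer(d,d))@o for o,d in rs)
    return np.linalg.solve(A,b)
def blobs(f,lo,hi,box,amin=8):
    m=cv2.inRange(cv2.cvtColor(f,cv2.COLOR_RGB2HSV),np.array(lo),np.array(hi))
    k=np.zeros_like(m);x0,y0,x1,y1=box;k[y0:y1,x0:x1]=255
    n,_,s,c=cv2.connectedComponentsWithStats(m&k)
    return sorted([(int(s[i,4]),np.round(c[i],1).tolist()) for i in range(1,n) if s[i,4]>=amin],reverse=True)
E
python3 - <<'E'
from h import *
S=cv2.imread("pics/scene0.png")[:,:,::-1];D=cv2.imread("pics/side0.png")[:,:,::-1]
for f,b in((S,(170,145,345,310)),(D,(165,155,335,275))):
    for nm,lo,hi in(("green",(50,200,60),(75,255,255)),("red",(0,190,90),(4,255,255)),("red2",(174,190,90),(180,255,255)),("yel",(22,170,120),(32,255,255))):
        print(nm,blobs(f,lo,hi,b)[:5])
a=cv2.resize(S[140:315,165:345],None,fx=3.3,fy=3.3,interpolation=cv2.INTER_CUBIC)
cv2.imwrite("pics/crop_s.png",a[:,:,::-1])
E
```

```text
green []
red [(66, [296.2, 177.6])]
red2 []
yel [(141, [237.5, 297.6]), (115, [182.7, 244.3]), (28, [253.4, 170.4])]
green []
red [(46, [214.2, 187.5]), (38, [308.9, 158.1])]
red2 []
yel [(103, [256.9, 181.9]), (62, [323.2, 200.4]), (36, [273.6, 176.1])]
```

View pics/crop_s.png

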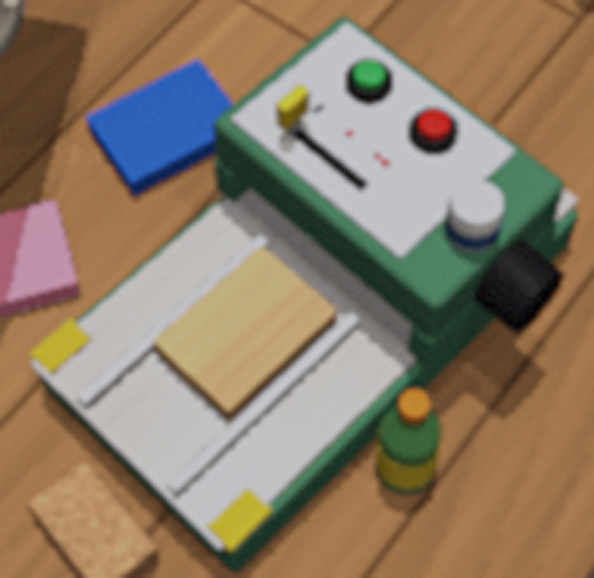

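The crop confirms the board (light wood, between the rails, corners at crop (263,248), (335,318), (230,412), (158,343)). The lever sits at the left end of its slot, green button at (370,74) and red at (435,125).

```bash
cat >> h.py <<'E'
def proj(n,X):
    c=imaging.camera_info(n);q=np.array(c["mtx"])@(np.array(c["R"])@np.array(X)+np.array(c["t"]));return q[:2]/q[2]
def s2w(p,P):
    c,s=np.cos(p[2]),np.sin(p[2]);return np.array([p[0]+c*P[0]-s*P[1],p[1]+s*P[0]+c*P[1],P[2]])
def w2s(p,X):
    c,s=np.cos(p[2]),np.sin(p[2]);d=np.array(X)[:2]-p[:2];return np.array([c*d[0]+s*d[1],-s*d[0]+c*d[1],X[2]])
E
python3 - <<'E'
from h import *
from scipy.optimize import least_squares
cr=lambda u,v:(165+u/3.3,140+v/3.3)
L=[((-125,-190,70),cr(38,365)),((125,-190,70),cr(222,550)),((-53.5,-185,85),cr(85,400)),((53.5,-185,85),cr(178,490)),
((-140,60,190),cr(218,122)),((140,60,190),cr(433,305)),((-140,240,190),cr(345,20)),((140,240,190),cr(562,187)),
((-60,190,None),cr(369,76)),((20,190,None),cr(435,126))]
SD=[((20,190,None),(214.2,187.5)),((-60,190,None),(232,199))]
def res(q):
    o=[]
    for n,l in(("scene",L),("side",SD)):
        for P,u in l:
            P=(P[0],P[1],q[3] if P[2] is None else P[2]);o.append(proj(n,s2w(q[:3],P))-u)
    return np.ravel(o)
best=min((least_squares(res,[600,-200,a,210],loss="soft_l1") for a in(-1,0,1,-2,2,3)),key=lambda s:s.cost)
q=best.x;print(q.round(3),best.cost);print(res(q).reshape(-1,2).round(1).tolist())
for u in((263,248),(335,318),(230,412),(158,343)):print("board",w2s(q,plane("scene",cr(*u),100)).round(1))
lv=tri(ray("scene",(253.8,172)),ray("side",(256.9,183)));print("lever",lv.round(1),w2s(q,lv).round(1))
np.save("q.npy",q)
for P in((0,-200,150),(-75,105,230),(-60,190,205)):print(P,s2w(q,P).round(1))
E
```

```text
Traceback (most recent call last):
  File "h.py", line 17, in proj
    c=imaging.camera_info(n);q=np.array(c["mtx"])@(np.array(c["R"])@np.array(X)+np.array(c["t"]));return q[:2]/q[2]
ValueError: time passes only in moves, steps and waits
```

```bash
sed -i 's/imaging.camera_info(n)/cam(n)/' h.py
cat >> h.py <<'E'
import functools
cam=functools.lru_cache(None)(lambda n:imaging.camera_info(n))
E
python3 - <<'E'
from h import *
from scipy.optimize import least_squares
cr=lambda u,v:(165+u/3.3,140+v/3.3)
L=[((-125,-190,70),cr(38,365)),((125,-190,70),cr(222,550)),((-53.5,-185,85),cr(85,400)),((53.5,-185,85),cr(178,490)),
((-140,60,190),cr(218,122)),((140,60,190),cr(433,305)),((-140,240,190),cr(345,20)),((140,240,190),cr(562,187)),
((-60,190,None),cr(369,76)),((20,190,None),cr(435,126))]
SD=[((20,190,None),(214.2,187.5)),((-60,190,None),(232,199))]
def res(q):
    o=[]
    for n,l in(("scene",L),("side",SD)):
        for P,u in l:
            P=(P[0],P[1],q[3] if P[2] is None else P[2]);o.append(proj(n,s2w(q[:3],P))-u)
    return np.ravel(o)
best=min((least_squares(res,[600,-200,a,210],loss="soft_l1") for a in(-1,0,1,-2,2,3)),key=lambda s:s.cost)
q=best.x;print(q.round(3),best.cost);print(res(q).reshape(-1,2).round(1).tolist())
for u in((263,248),(335,318),(230,412),(158,343)):print("board",w2s(q,plane("scene",cr(*u),100)).round(1))
lv=tri(ray("scene",(253.8,172)),ray("side",(256.9,183)));print("lever",lv.round(1),w2s(q,lv).round(1))
np.save("q.npy",q)
for P in((0,-200,150),(-75,105,230),(-60,190,205)):print(P,s2w(q,P).round(1))
E
```

```text
[ 5.91586e+02 -8.07350e+01 -1.16000e-01  2.05109e+02] 16.11138183392412
[[-1.8, 0.1], [-0.0, 0.1], [0.2, 1.5], [-3.1, -1.7], [-2.8, -0.4], [1.5, 1.3], [-0.8, -2.9], [2.5, -2.1], [-0.1, 0.5], [-0.4, 0.3], [-1.3, 0.3], [-1.7, -0.9]]
board [-46.7  33.9 100. ]
board [ 52.6  27.4 100. ]
board [  49.3 -104.1  100. ]
board [ -45.6 -102.3  100. ]
lever [526.   33.5 228.1] [-78.3 105.9 228.1]
(0, -200, 150) [ 568.5 -279.4  150. ]
(-75, 105, 230) [529.2  32.2 230. ]
(-60, 190, 205) [553.9 114.9 205. ]
```

```bash
cat > go.py <<'E'
import sys
from h import *
from scipy.spatial.transform import Rotation as Ro
q=np.load("q.npy")
def go(P,rows=False):
    s=monitor.sense();R=Ro.from_euler("xyz",s["tcp_rot"]);X=np.array(s["eef_pos"])
    T=Ro.from_euler("xyz",[np.pi,0,q[2]+np.pi/2])
    print("sander now",w2s(q,X).round(1),"F",np.round(s["contact_force"],1),"t",round(s["clock"],2),"open",round(s["opening"],2))
    print("shift",(R.inv().apply(s2w(q,P)-X)/50).round(2),"turn",((R.inv()*T).as_rotvec(degrees=True)/6).round(2))
if __name__=="__main__":go([float(a) for a in sys.argv[1:4]])
E
python3 go.py 0 -150 230
```

```text
sander now [-271.3 -521.1  230.6] F [-0.3 -0.3 -0.7] t 0.1 open 1.0
shift [ 8.5  -3.5   0.02] turn [-0.01 -0.01 -9.76]
```

drive_tool --plan '[{"x": 0.9,"y": -0.35,"az": -1.1,"hand": 40},{"x": 1.9,"y": -0.75,"az": -2.3,"hand": 40},{"x": 2.9,"y": -1.15,"az": -3.5,"hand": 40},{"x": 3.8,"y": -1.55,"az": -4.6,"hand": 40},{"x": 4.7,"y": -1.95,"az": -5.8,"hand": 40},{"x": 5.6,"y": -2.3,"az": -7.0,"hand": 40},{"x": 6.5,"y": -2.7,"az": -8.2,"hand": 40},{"x": 7.4,"y": -3.05,"az": -9.4,"hand": 40}]'

```text
invalid input
```

```bash
python3 go.py 0 -150 230
```

```text
sander now [-271.3 -521.1  230.6] F [-0.3 -0.3 -0.7] t 0.1 open 1.0
shift [ 8.5  -3.5   0.02] turn [-0.01 -0.01 -9.76]
```

drive_tool --plan '[{"x": 0.9,"y": -0.35,"z": 0,"ax": 0,"ay": 0,"az": -1.1,"hand": 40},{"x": 1.8,"y": -0.75,"z": 0,"ax": 0,"ay": 0,"az": -2.3,"hand": 40}]'

```text
clock: 0.3
eef_pos: [328.0, -495.4, 230.7]
tcp_rot: [-3.141, -0.0, 0.675]
contact_force: [1.5, 0.0, -0.4]
opening: 0.692
grasp_force: 0.0
```

```bash
python3 go.py 0 -150 230
```

```text
sander now [-213.9 -442.3  230.7] F [ 1.5  0.  -0.4] t 0.3 open 0.69
shift [ 7.16 -1.07  0.02] turn [-0.   -0.   -7.45]
```

drive_tool --plan '[{"x": 0.9,"y": -0.13,"z": 0,"ax": 0,"ay": 0,"az": -0.95,"hand": 40},{"x": 1.8,"y": -0.27,"z": 0,"ax": 0,"ay": 0,"az": -1.9,"hand": 40},{"x": 2.7,"y": -0.4,"z": 0,"ax": 0,"ay": 0,"az": -2.8,"hand": 40},{"x": 3.6,"y": -0.54,"z": 0,"ax": 0,"ay": 0,"az": -3.7,"hand": 40},{"x": 4.5,"y": -0.67,"z": 0,"ax": 0,"ay": 0,"az": -4.7,"hand": 40},{"x": 5.4,"y": -0.8,"z": 0,"ax": 0,"ay": 0,"az": -5.6,"hand": 40},{"x": 6.3,"y": -0.95,"z": 0,"ax": 0,"ay": 0,"az": -6.6,"hand": 40},{"x": 7.16,"y": -1.07,"z": 0,"ax": 0,"ay": 0,"az": -7.45,"hand": 40}]'

```text
clock: 1.1
eef_pos: [575.4, -228.6, 231.0]
tcp_rot: [-3.141, -0.0, 1.458]
contact_force: [1.2, -1.2, -0.1]
opening: 0.469
grasp_force: 0.0
```

```bash
python3 - <<'E'
from h import *
f=imaging.grab_frame("wrist");cv2.imwrite("pics/w0.png",f[:,:,::-1])
E
python3 go.py 0 -135 130
```

```text
sander now [   4.6 -144.1  231.1] F [2.2 3.2 1. ] t 1.15 open 0.47
shift [ 0.18 -0.09  2.02] turn [ 0.02 -0.03  0.09]
```

View pics/w0.png

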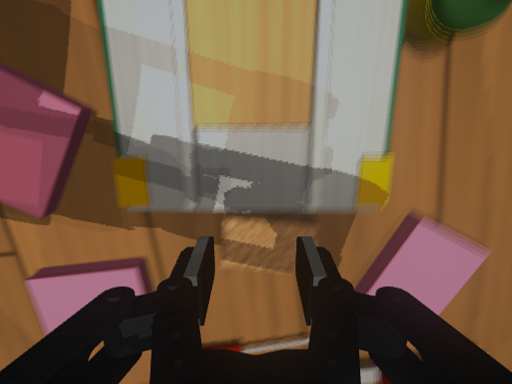

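The wrist view is smeared because the arm was still settling, but it shows the board ahead between the rails with its rear edge near row 125. I'll retake it to refine the pose.

Run:
```python
from h import *
f=imaging.grab_frame("wrist")
f=imaging.grab_frame("wrist");cv2.imwrite("pics/w1.png",f[:,:,::-1])
c=cam("wrist");np.savez("w1.npz",**{k:np.array(v) for k,v in c.items()})
q=np.load("q.npy")
for P in((-125,-190,70),(125,-190,70),(-53.5,-100,85),(53.5,-100,85),(-50,-104,100),(50,-104,100)):print(P,proj("wrist",s2w(q,P)).round(1))
hsv=cv2.cvtColor(f,cv2.COLOR_RGB2HSV)
print(blobs(f,(22,150,80),(32,255,255),(60,0,460,230),50)[:4])
```

```text
(-125, -190, 70) [129.8 210.6]
(125, -190, 70) [376.9 211.2]
(-53.5, -100, 85) [192.8 121.7]
(53.5, -100, 85) [314. 122.]
(-50, -104, 100) [194.  128.3]
(50, -104, 100) [312.7 128.6]
[(612, [371.1, 174.8]), (159, [129.7, 191.6]), (68, [423.1, 18.1]), (52, [119.8, 196.2])]
```

View pics/w1.png

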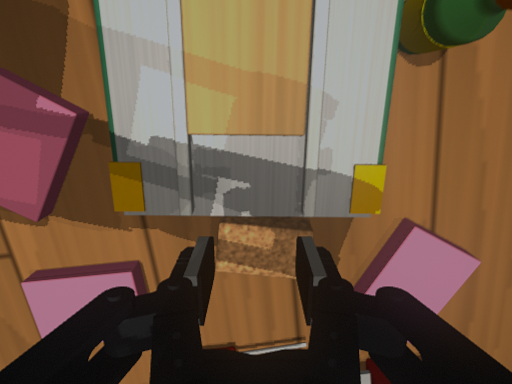

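Sharp now: board rear edge on row 135, x 187–305; rail inner edges mid-column about 247–249; bed front edge on rows 213–217. The sander is about 4 mm off my estimate and turned about 0.8° clockwise, so I refine the pose.

```bash
python3 - <<'E'
from h import *
q=np.load("q.npy");z=np.load("w1.npz");c={k:z[k] for k in z}
a=[plane("wrist",p,70,c) for p in((118,213),(380,217))];m=(a[0]+a[1])/2
m=plane("wrist",(246.8,215),70,c)
far=(plane("wrist",(182,2),85,c)+plane("wrist",(316,2),85,c))/2
near=(plane("wrist",(187,122),85,c)+plane("wrist",(311,122),85,c))/2
d=far-near;e=a[1]-a[0]
print("yaw rails",np.arctan2(-d[0],d[1]),"edge",np.arctan2(e[1],e[0]),"width",np.linalg.norm(plane("wrist",(316,2),85,c)-plane("wrist",(182,2),85,c)))
y=-0.125;o=near  # on centre line
fy=np.array([-np.sin(y),np.cos(y)])
org=m[:2]+190*fy
k=(near[:2]-org)@np.array([np.cos(y),np.sin(y)]);print("old",q,"org",org,"side offset by rails",k)
q[:3]=[*(org+0.5*k*np.array([np.cos(y),np.sin(y)])),y];np.save("q.npy",q)
for p in((187,135),(305,135)):print("board rear",w2s(q,plane("wrist",p,100,c)).round(1))
E
python3 go.py 0 -145 130;python3 go.py 0 -145 81
```

```text
yaw rails -0.11893311507234593 edge -0.12983149126904628 width 106.61853037345384
old [ 5.91585562e+02 -8.07352318e+01 -1.15764747e-01  2.05109080e+02] org [586.15460236 -84.63905714] side offset by rails 1.9201459179550855
board rear [ -51.3 -105.6  100. ]
board rear [  48.7 -104.4  100. ]
sander now [   6.6 -143.9  230.7] F [ 0.1  0.9 -0.1] t 1.25 open 0.47
shift [-0.02 -0.13  2.01] turn [-0.01 -0.    0.11]
sander now [   6.6 -143.9  230.7] F [ 0.1  0.9 -0.1] t 1.25 open 0.47
shift [-0.02 -0.13  2.99] turn [-0.01 -0.    0.11]
```

drive_tool --plan '[{"x": 0,"y": -0.13,"z": 0.8,"ax": 0,"ay": 0,"az": 0.11,"hand": 40},{"x": 0,"y": -0.13,"z": 1.6,"ax": 0,"ay": 0,"az": 0.11,"hand": 40},{"x": 0,"y": -0.13,"z": 2.3,"ax": 0,"ay": 0,"az": 0.11,"hand": 40},{"x": 0,"y": -0.13,"z": 2.8,"ax": 0,"ay": 0,"az": 0.11,"hand": 40},{"x": 0,"y": -0.13,"z": 2.98,"ax": 0,"ay": 0,"az": 0.11,"hand": 40},{"x": 0.3,"y": -0.13,"z": 2.98,"ax": 0,"ay": 0,"az": 0.11,"hand": 40},{"x": 0.5,"y": -0.13,"z": 2.98,"ax": 0,"ay": 0,"az": 0.11,"hand": 40},{"x": 0.6,"y": -0.13,"z": 2.98,"ax": 0,"ay": 0,"az": 0.11,"hand": 40}]'

```text
clock: 2.05
eef_pos: [572.5, -199.0, 83.8]
tcp_rot: [3.139, 0.0, 1.443]
contact_force: [-0.4, 0.3, -0.4]
opening: 0.467
grasp_force: 0.0
```

```bash
python3 go.py 0 -61 82
```

```text
sander now [  -0.2 -115.2   83.8] F [-0.4  0.3 -0.4] t 2.05 open 0.47
shift [1.08 0.   0.04] turn [ 0.02  0.   -0.03]
```

drive_tool --plan '[{"x": 0.13,"y": 0,"z": 0,"ax": 0,"ay": 0,"az": 0,"hand": 40},{"x": 0.26,"y": 0,"z": 0,"ax": 0,"ay": 0,"az": 0,"hand": 40},{"x": 0.39,"y": 0,"z": 0,"ax": 0,"ay": 0,"az": 0,"hand": 40},{"x": 0.52,"y": 0,"z": 0,"ax": 0,"ay": 0,"az": 0,"hand": 40},{"x": 0.65,"y": 0,"z": 0,"ax": 0,"ay": 0,"az": 0,"hand": 40},{"x": 0.76,"y": 0,"z": 0,"ax": 0,"ay": 0,"az": 0,"hand": 40},{"x": 0.86,"y": 0,"z": 0,"ax": 0,"ay": 0,"az": 0,"hand": 40},{"x": 0.94,"y": 0,"z": 0,"ax": 0,"ay": 0,"az": 0,"hand": 40}]'

```text
clock: 2.85
eef_pos: [577.6, -152.8, 82.2]
tcp_rot: [-3.141, 0.0, 1.442]
contact_force: [-0.0, -2.6, 2.8]
opening: 0.469
grasp_force: 1.8
```

```bash
python3 go.py 0 -61 82
```

```text
sander now [ -1.  -68.7  82.2] F [-0.  -2.6  2.8] t 2.85 open 0.47
shift [0.15 0.02 0.  ] turn [-0.    0.   -0.03]
```

Pushing at about 2.6 N. I'll creep on until the force rises.

drive_tool --plan '[{"x": 0.04,"y": 0,"z": 0,"ax": 0,"ay": 0,"az": 0,"hand": 40},{"x": 0.08,"y": 0,"z": 0,"ax": 0,"ay": 0,"az": 0,"hand": 40},{"x": 0.11,"y": 0,"z": 0,"ax": 0,"ay": 0,"az": 0,"hand": 40},{"x": 0.14,"y": 0,"z": 0,"ax": 0,"ay": 0,"az": 0,"hand": 40},{"x": 0.14,"y": 0,"z": 0,"ax": 0,"ay": 0,"az": 0,"hand": 40}]'

```text
clock: 3.35
eef_pos: [578.5, -146.1, 82.2]
tcp_rot: [-3.141, -0.0, 1.442]
contact_force: [-0.2, -1.2, 0.5]
opening: 0.469
grasp_force: 0.8
```

```bash
python3 go.py 0 -61 82
```

```text
sander now [ -0.9 -61.9  82.2] F [-0.2 -1.2  0.5] t 3.35 open 0.47
shift [0.02 0.02 0.  ] turn [-0.   -0.   -0.03]
```

drive_tool --plan '[{"x": 0.02,"y": 0,"z": 0,"ax": 0,"ay": 0,"az": 0,"hand": 40},{"x": 0.04,"y": 0,"z": 0,"ax": 0,"ay": 0,"az": 0,"hand": 40},{"x": 0.06,"y": 0,"z": 0,"ax": 0,"ay": 0,"az": 0,"hand": 40},{"x": 0.06,"y": 0,"z": 0,"ax": 0,"ay": 0,"az": 0,"hand": 40}]'

```text
clock: 3.75
eef_pos: [578.8, -143.3, 82.2]
tcp_rot: [-3.141, 0.0, 1.442]
contact_force: [-0.5, -2.5, 1.2]
opening: 0.471
grasp_force: 1.3
```

drive_tool --plan '[{"x": 0.02,"y": 0,"z": 0,"ax": 0,"ay": 0,"az": 0,"hand": 40},{"x": 0.04,"y": 0,"z": 0,"ax": 0,"ay": 0,"az": 0,"hand": 40},{"x": 0.06,"y": 0,"z": 0,"ax": 0,"ay": 0,"az": 0,"hand": 40},{"x": 0.06,"y": 0,"z": 0,"ax": 0,"ay": 0,"az": 0,"hand": 40}]'

```text
clock: 4.15
eef_pos: [579.7, -143.0, 82.5]
tcp_rot: [3.14, 0.004, 1.444]
contact_force: [-0.2, -18.5, -1.2]
opening: 0.468
grasp_force: 8.6
```

The board met the roller: the tool stopped and the force rose to 18.5 N. Backing off and rising.

drive_tool --plan '[{"x": -0.15,"y": 0,"z": 0,"ax": 0,"ay": 0,"az": 0,"hand": 40},{"x": -0.4,"y": 0,"z": 0,"ax": 0,"ay": 0,"az": 0,"hand": 40},{"x": -0.5,"y": 0,"z": -0.6,"ax": 0,"ay": 0,"az": 0,"hand": 40},{"x": -0.5,"y": 0,"z": -1.5,"ax": 0,"ay": 0,"az": 0,"hand": 0},{"x": -0.5,"y": 0,"z": -2.4,"ax": 0,"ay": 0,"az": 0,"hand": 0},{"x": -0.5,"y": 0,"z": -3.3,"ax": 0,"ay": 0,"az": 0,"hand": 0},{"x": -0.3,"y": -0.8,"z": -4.2,"ax": 0,"ay": 0,"az": 0,"hand": 0},{"x": -0.1,"y": -1.6,"z": -4.6,"ax": 0,"ay": 0,"az": 0,"hand": 0}]'

```text
clock: 4.95
eef_pos: [505.0, -137.4, 311.7]
tcp_rot: [3.138, -0.0, 1.442]
contact_force: [0.4, 0.3, 0.3]
opening: -0.002
grasp_force: 0.0
```

```bash
python3 go.py -110 0 300
```

```text
sander now [-74.9 -62.4 311.7] F [0.4 0.3 0.3] t 4.95 open -0.0
shift [ 1.25 -0.71  0.23] turn [ 0.03 -0.   -0.04]
```

drive_tool --plan '[{"x": 0.5,"y": -0.3,"z": 0,"ax": 0,"ay": 0,"az": 0,"hand": 0},{"x": 1.0,"y": -0.7,"z": 0,"ax": 0,"ay": 0,"az": 0,"hand": 0},{"x": 1.0,"y": -0.7,"z": 0,"ax": 0,"ay": 0,"az": 0,"hand": 0},{"x": 1.0,"y": -0.7,"z": 0,"ax": 0,"ay": 0,"az": 0,"hand": 0}]'

```text
clock: 5.35
eef_pos: [476.0, -82.9, 309.4]
tcp_rot: [3.141, -0.0, 1.443]
contact_force: [0.7, -0.1, 0.2]
opening: -0.003
grasp_force: 0.0
```

```bash
python3 - <<'E'
from h import *
f=imaging.grab_frame("wrist");cv2.imwrite("pics/w2.png",f[:,:,::-1])
c=cam("wrist");np.savez("w2.npz",**{k:np.array(v) for k,v in c.items()})
q=np.load("q.npy")
for P in((-60,190,205),(20,190,205),(-75,105,247),(0,-50,100)):print(P,proj("wrist",s2w(q,P)).round(1))
S=imaging.grab_frame("scene");cv2.imwrite("pics/s2.png",S[:,:,::-1])
E
python3 go.py -112 105 225
```

```text
(-60, 190, 205) [ 334.8 -125.8]
(20, 190, 205) [ 464.7 -126.3]
(-75, 105, 247) [315.3  13.4]
(0, -50, 100) [350.2 192.1]
sander now [-109.9  -12.6  309.1] F [-0.8  0.4 -0.2] t 5.45 open 0.0
shift [ 2.35 -0.05  1.68] turn [ 0.    0.   -0.03]
```

View pics/w2.png

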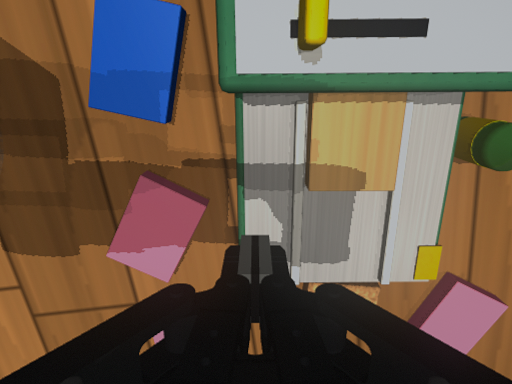

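Board rear edge is centred at (352,191) against a predicted (350,192), so it is seated. Lever top is at column 316 against 315. The pose is good, so I go to the lever's left side.

drive_tool --plan '[{"x": 0.6,"y": -0.05,"z": 0,"ax": 0,"ay": 0,"az": 0,"hand": 0},{"x": 1.3,"y": -0.05,"z": 0,"ax": 0,"ay": 0,"az": 0,"hand": 0},{"x": 2.0,"y": -0.05,"z": 0,"ax": 0,"ay": 0,"az": 0,"hand": 0},{"x": 2.35,"y": -0.05,"z": 0.2,"ax": 0,"ay": 0,"az": 0,"hand": 0},{"x": 2.35,"y": -0.05,"z": 0.8,"ax": 0,"ay": 0,"az": 0,"hand": 0},{"x": 2.35,"y": -0.05,"z": 1.4,"ax": 0,"ay": 0,"az": 0,"hand": 0},{"x": 2.35,"y": -0.05,"z": 1.68,"ax": 0,"ay": 0,"az": 0,"hand": 0},{"x": 2.35,"y": -0.05,"z": 1.68,"ax": 0,"ay": 0,"az": 0,"hand": 0}]'

```text
clock: 6.25
eef_pos: [487.7, 33.2, 222.7]
tcp_rot: [-3.137, 0.001, 1.442]
contact_force: [0.2, -0.0, 0.7]
opening: 0.001
grasp_force: 0.0
```

```bash
python3 go.py -16 105 225
```

```text
sander now [-113.4  104.7  222.7] F [ 0.2 -0.   0.7] t 6.25 open 0.0
shift [ 0.01  1.95 -0.05] turn [-0.04  0.01 -0.04]
```

drive_tool --plan '[{"x": 0,"y": 0.2,"z": 0,"ax": 0,"ay": 0,"az": 0,"hand": 0},{"x": 0,"y": 0.4,"z": 0,"ax": 0,"ay": 0,"az": 0,"hand": 0},{"x": 0,"y": 0.6,"z": 0,"ax": 0,"ay": 0,"az": 0,"hand": 0},{"x": 0,"y": 0.8,"z": 0,"ax": 0,"ay": 0,"az": 0,"hand": 0},{"x": 0,"y": 1.0,"z": 0,"ax": 0,"ay": 0,"az": 0,"hand": 0},{"x": 0,"y": 1.2,"z": 0,"ax": 0,"ay": 0,"az": 0,"hand": 0},{"x": 0,"y": 1.4,"z": 0,"ax": 0,"ay": 0,"az": 0,"hand": 0},{"x": 0,"y": 1.6,"z": 0,"ax": 0,"ay": 0,"az": 0,"hand": 0}]'

```text
clock: 7.05
eef_pos: [568.2, 23.6, 225.6]
tcp_rot: [-3.14, -0.0, 1.442]
contact_force: [-2.1, 1.6, 2.1]
opening: -0.002
grasp_force: 1.0
```

```bash
python3 go.py -16 105 225
```

```text
sander now [-32.3 105.2 225.6] F [-2.1  1.6  2.1] t 7.05 open -0.0
shift [-0.    0.33  0.01] turn [-0.01 -0.   -0.03]
```

drive_tool --plan '[{"x": 0,"y": 0.1,"z": 0,"ax": 0,"ay": 0,"az": 0,"hand": 0},{"x": 0,"y": 0.2,"z": 0,"ax": 0,"ay": 0,"az": 0,"hand": 0},{"x": 0,"y": 0.28,"z": 0,"ax": 0,"ay": 0,"az": 0,"hand": 0},{"x": 0,"y": 0.34,"z": 0,"ax": 0,"ay": 0,"az": 0,"hand": 0},{"x": 0,"y": 0.34,"z": 0,"ax": 0,"ay": 0,"az": 0,"hand": 0}]'

```text
clock: 7.55
eef_pos: [584.8, 21.4, 225.1]
tcp_rot: [-3.141, 0.0, 1.442]
contact_force: [1.1, 0.7, 0.4]
opening: 0.002
grasp_force: 0.0
```

```bash
python3 go.py -16 105 225
```

```text
sander now [-15.6 105.1 225.1] F [1.1 0.7 0.4] t 7.55 open 0.0
shift [-0.   -0.01  0.  ] turn [-0.    0.   -0.03]
```

The lever has snapped ahead. I nudge on to confirm the hard stop.

drive_tool --plan '[{"x": 0,"y": 0.04,"z": 0,"ax": 0,"ay": 0,"az": 0,"hand": 0},{"x": 0,"y": 0.07,"z": 0,"ax": 0,"ay": 0,"az": 0,"hand": 0},{"x": 0,"y": 0.07,"z": 0,"ax": 0,"ay": 0,"az": 0,"hand": 0}]'

```text
clock: 7.85
eef_pos: [585.3, 21.3, 225.1]
tcp_rot: [-3.135, 0.0, 1.442]
contact_force: [-12.9, 1.5, 8.4]
opening: 0.002
grasp_force: 6.9
```

That is the hard stop (13 N). Backing off, rising, and moving over the start button.

drive_tool --plan '[{"x": 0,"y": -0.3,"z": 0,"ax": 0,"ay": 0,"az": 0,"hand": 0},{"x": 0,"y": -0.6,"z": 0,"ax": 0,"ay": 0,"az": 0,"hand": 0},{"x": 0,"y": -0.8,"z": -0.6,"ax": 0,"ay": 0,"az": 0,"hand": 0},{"x": 0,"y": -0.8,"z": -1.3,"ax": 0,"ay": 0,"az": 0,"hand": 0},{"x": 0,"y": -0.9,"z": -1.6,"ax": 0,"ay": 0,"az": 0,"hand": 0},{"x": 0,"y": -0.9,"z": -1.6,"ax": 0,"ay": 0,"az": 0,"hand": 0}]'

```text
clock: 8.45
eef_pos: [544.4, 26.9, 307.5]
tcp_rot: [3.137, -0.001, 1.442]
contact_force: [-0.2, -0.1, 0.4]
opening: -0.0
grasp_force: 0.0
```

```bash
python3 - <<'E'
from h import *
f=imaging.grab_frame("wrist");cv2.imwrite("pics/w3.png",f[:,:,::-1])
q=np.load("q.npy")
for P in((-60,190,205),(20,190,205),(5,105,247)):print(P,proj("wrist",s2w(q,P)).round(1))
E
python3 go.py -60 190 225
```

```text
(-60, 190, 205) [249.6  76.7]
(20, 190, 205) [361.3  76.3]
(5, 105, 247) [346.7 208.4]
sander now [-56.9 105.3 305.7] F [-0.2  0.3 -1. ] t 8.5 open 0.0
shift [ 1.69 -0.07  1.61] turn [ 0.02 -0.   -0.03]
```

View pics/w3.png

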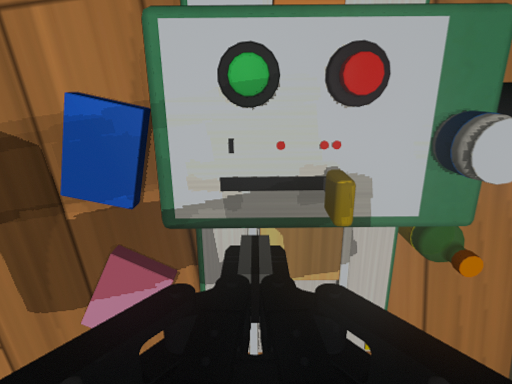

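Lever stands at the two-dot end (340,195). Green button is at (249,74), red at (363,73). I move above green.

drive_tool --plan '[{"x": 0.6,"y": -0.07,"z": 0,"ax": 0,"ay": 0,"az": 0,"hand": 0},{"x": 1.3,"y": -0.07,"z": 0,"ax": 0,"ay": 0,"az": 0,"hand": 0},{"x": 1.71,"y": -0.07,"z": 0.3,"ax": 0,"ay": 0,"az": 0,"hand": 0},{"x": 1.71,"y": -0.07,"z": 0.9,"ax": 0,"ay": 0,"az": 0,"hand": 0},{"x": 1.71,"y": -0.07,"z": 1.4,"ax": 0,"ay": 0,"az": 0,"hand": 0},{"x": 1.71,"y": -0.07,"z": 1.6,"ax": 0,"ay": 0,"az": 0,"hand": 0},{"x": 1.71,"y": -0.07,"z": 1.6,"ax": 0,"ay": 0,"az": 0,"hand": 0}]'

```text
clock: 9.2
eef_pos: [549.7, 111.6, 222.7]
tcp_rot: [-3.137, 0.001, 1.442]
contact_force: [0.1, 0.7, -0.9]
opening: 0.002
grasp_force: 0.0
```

```bash
python3 go.py -60 191 212
```

```text
sander now [-61.6 190.2 222.7] F [ 0.1  0.7 -0.9] t 9.2 open 0.0
shift [0.02 0.03 0.21] turn [-0.04  0.01 -0.03]
```

drive_tool --plan '[{"x": 0.02,"y": 0.02,"z": 0.1,"ax": 0,"ay": 0,"az": 0,"hand": 0},{"x": 0.02,"y": 0.02,"z": 0.16,"ax": 0,"ay": 0,"az": 0,"hand": 0},{"x": 0.02,"y": 0.02,"z": 0.22,"ax": 0,"ay": 0,"az": 0,"hand": 0},{"x": 0.02,"y": 0.02,"z": 0.27,"ax": 0,"ay": 0,"az": 0,"hand": 0},{"x": 0.02,"y": 0.02,"z": 0.27,"ax": 0,"ay": 0,"az": 0,"hand": 0}]'

```text
clock: 9.7
eef_pos: [552.8, 112.9, 212.1]
tcp_rot: [3.14, -0.0, 1.442]
contact_force: [0.1, 0.0, 3.2]
opening: 0.005
grasp_force: 1.5
```

drive_tool --plan '[{"x": 0,"y": 0,"z": 0.03,"ax": 0,"ay": 0,"az": 0,"hand": 0},{"x": 0,"y": 0,"z": 0.06,"ax": 0,"ay": 0,"az": 0,"hand": 0},{"x": 0,"y": 0,"z": 0.08,"ax": 0,"ay": 0,"az": 0,"hand": 0},{"x": 0,"y": 0,"z": 0.08,"ax": 0,"ay": 0,"az": 0,"hand": 0}]'

```text
clock: 10.1
eef_pos: [552.8, 112.9, 209.0]
tcp_rot: [3.14, -0.0, 1.442]
contact_force: [-1.5, -1.3, 12.5]
opening: 0.002
grasp_force: 6.1
```

drive_tool --plan '[{"x": 0,"y": 0,"z": 0.02,"ax": 0,"ay": 0,"az": 0,"hand": 0},{"x": 0,"y": 0,"z": 0.03,"ax": 0,"ay": 0,"az": 0,"hand": 0},{"x": 0,"y": 0,"z": 0.03,"ax": 0,"ay": 0,"az": 0,"hand": 0}]'

```text
clock: 10.4
eef_pos: [553.0, 112.9, 208.7]
tcp_rot: [3.139, -0.001, 1.442]
contact_force: [-5.2, -3.0, 23.8]
opening: 0.004
grasp_force: 11.8
```

Bottomed out at z 208.7 with 24 N. Releasing gradually shows how far the spring follows.

drive_tool --plan '[{"x": 0,"y": 0,"z": -0.06,"ax": 0,"ay": 0,"az": 0,"hand": 0},{"x": 0,"y": 0,"z": -0.06,"ax": 0,"ay": 0,"az": 0,"hand": 0},{"x": 0,"y": 0,"z": -0.06,"ax": 0,"ay": 0,"az": 0,"hand": 0}]'

```text
clock: 10.7
eef_pos: [552.7, 112.9, 209.5]
tcp_rot: [3.14, -0.0, 1.442]
contact_force: [2.9, -0.6, 5.2]
opening: -0.006
grasp_force: 2.3
```

drive_tool --plan '[{"x": 0,"y": 0,"z": -0.06,"ax": 0,"ay": 0,"az": 0,"hand": 0},{"x": 0,"y": 0,"z": -0.06,"ax": 0,"ay": 0,"az": 0,"hand": 0},{"x": 0,"y": 0,"z": -0.06,"ax": 0,"ay": 0,"az": 0,"hand": 0}]'

```text
clock: 11.0
eef_pos: [552.3, 112.9, 212.1]
tcp_rot: [3.141, -0.0, 1.442]
contact_force: [2.2, -0.4, 3.1]
opening: 0.002
grasp_force: 1.5
```

The spring follows (5.2 N at 209.5, 3.1 N at 212.1), so the button went fully in. Retreating.

drive_tool --plan '[{"x": 0,"y": 0,"z": -0.2,"ax": 0,"ay": 0,"az": 0,"hand": 0},{"x": 0,"y": 0,"z": -0.8,"ax": 0,"ay": 0,"az": 0,"hand": 0},{"x": 0,"y": 0,"z": -1.6,"ax": 0,"ay": 0,"az": 0,"hand": 0},{"x": -0.6,"y": -0.3,"z": -2.2,"ax": 0,"ay": 0,"az": 0,"hand": 0},{"x": -1.4,"y": -0.6,"z": -2.4,"ax": 0,"ay": 0,"az": 0,"hand": 0},{"x": -2.0,"y": -0.8,"z": -2.4,"ax": 0,"ay": 0,"az": 0,"hand": 0},{"x": -2.0,"y": -0.8,"z": -2.4,"ax": 0,"ay": 0,"az": 0,"hand": 0},{"x": -2.0,"y": -0.8,"z": -2.4,"ax": 0,"ay": 0,"az": 0,"hand": 0}]'

```text
clock: 11.8
eef_pos: [499.2, 18.6, 332.4]
tcp_rot: [-3.141, -0.0, 1.441]
contact_force: [1.5, 0.5, -0.2]
opening: 0.002
grasp_force: 0.0
```

Run:
```python
from h import *
f=imaging.grab_frame("wrist");cv2.imwrite("pics/w4.png",f[:,:,::-1])
q=np.load("q.npy")
for P in((-60,190,211),(5,105,247),(-50,-50,100),(50,-50,100)):print(P,proj("wrist",s2w(q,P)).round(1))
print(monitor.sense()["contact_force"])
```

```text
(-60, 190, 211) [306.4  59.2]
(5, 105, 247) [397.1 178.7]
(-50, -50, 100) [293.1 262.4]
(50, -50, 100) [369.  262.2]
[-0.94247914  0.18412971 -1.0790291 ]
```

View pics/w4.png

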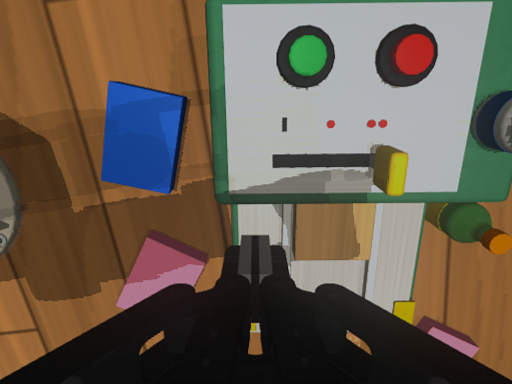

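Lever is at the fast end (392,165), the board's rear edge is on row 260 against a predicted 262, and the buttons look normal. Handing in.

```bash
python3 -c "
from rig import r
print(r.sign_off())"
```

```text
the job is handed in; nothing more can be done
None
```

I handed the job in after about 12 s of robot time: the board is against the feed roller, the lever is at its second (fast) stop, and the green start button was then pressed fully in and let go; the red stop button and loose things weren't touched.

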